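# Point out what is needed for a cup of tea

## Task

I want to make tea and do not know this kitchen: without touching anything, show me what I need, in this order: first the carton of tea bags, then the mug, and last the sugar, which is in the shorter of the two clip-top glass jars. Point at the middle of each from straight above, fingers downward with their tips about 3 cm over its top, and keep still there for two seconds; in between travel well above everything (10 cm or more), so that you point at nothing else. Finish while you are still pointing at the sugar jar, not touching it.

Things in the scene. Friction and masses are not known exactly. Their poses are not given: they have to be found in the camera images.
- tea_box: carton of tea bags, a closed rectangular box standing on the worktop, 67 x 127 x 87 mm (its x, y, z). Origin: centre of its underside. It, the mug and the two clip-top jars stand upright in four places that are swapped at random. All seven things listed as bodies are loose and must stay where they are
- tea_box_top (a point): centre of the carton's top face, 87 mm above the worktop; z up
- mug: the only mug: a round cup 90 mm across and 92 mm high with a loop handle towards its own -y (125 mm long with the handle). Origin: on its underside, midway along those 125 mm, so the cup's axis is at y = +17 mm
- mug_top (a point): centre of the mug's open mouth, level with its rim, 92 mm above the worktop; z up
- sugar_jar: sugar jar: the shorter of the two clip-top glass jars, round, 97 mm across, 142 mm high with the closed lid, a wire clip towards its own -x. Origin: centre of its underside
- sugar_jar_top (a point): centre of the sugar jar's lid, on top, 142 mm above the worktop; z up
- tall_jar: the taller clip-top glass jar (coffee beans), 107 mm across, 182 mm high; not wanted. Origin: centre of its underside
- tall_jar_top (a point): centre of the taller jar's lid, on top, 182 mm above the worktop; the highest thing near the work
- tumbler: straight clear water glass without handle, 81 mm across, 91 mm high; not wanted. Origin: centre of its underside
- tumbler_top (a point): centre of the tumbler's mouth, 91 mm above the worktop
- spice_jar: small round spice jar with a screw cap, 47 mm across, 98 mm high, standing among the things; not wanted (another stands at the back). Origin: centre of its underside
- spice_jar_top (a point): centre of the spice jar's cap, on top, 98 mm above the worktop
- lemon: lemon lying on the worktop, 71 x 53 x 51 mm; not wanted. Origin: centre of its underside

How it is judged (in metres and radians):
On the way, in this order (a step that is already met when the one before it is completed fails the run):
1. point at the tea carton from above and stay there (horizontal distance between the grasp point and tea_box_top below 0.03 m and z of the grasp point in the frame of tea_box_top between 0.015 and 0.08 m and angle between the grasp point's own z axis and vertical above 2.6 rad), for 1.5 s.
2. point at the mug from above and stay there (horizontal distance between the grasp point and mug_top below 0.03 m and z of the grasp point in the frame of mug_top between 0.015 and 0.08 m and angle between the grasp point's own z axis and vertical above 2.6 rad), for 1.5 s.
3. point at the shorter clip-top jar from above and stay there (horizontal distance between the grasp point and sugar_jar_top below 0.03 m and z of the grasp point in the frame of sugar_jar_top between 0.015 and 0.08 m and angle between the grasp point's own z axis and vertical above 2.6 rad), for 1.5 s.
At the end, for the whole second after the job is handed in: The hand still points at the shorter clip-top jar: tool point within 30 mm sideways of the lid's centre and 15 to 80 mm above it, tool within about 30 degrees of straight down; all seven loose things at rest within 15 mm of where they stood (all of step 3 and distance of each of tea_box, mug, sugar_jar, tall_jar, tumbler, spice_jar, lemon from where it was at the start of the episode below 0.015 m and linear speed of each of tea_box, mug, sugar_jar, tall_jar, tumbler, spice_jar, lemon below 0.02 m/s); the robot touches nothing.
It fails at once if the robot touches something (contact force between any of the fingers, the arm and anything else above 0.5 N).
It fails at once if a thing is moved, lifted or knocked (more than 15 mm) (distance of any of tea_box, mug, sugar_jar, tall_jar, tumbler, spice_jar, lemon from where it was at the start of the episode above 0.015 m).
It fails at once if the hand points at a thing that is not wanted (tool point within 30 mm sideways of the middle of the taller jar, the tumbler, the spice jar or the lemon, and less than 80 mm above its top) ((horizontal distance between the grasp point and tall_jar_top below 0.03 m and z of the grasp point in the frame of tall_jar_top below 0.08 m) or (horizontal distance between the grasp point and tumbler_top below 0.03 m and z of the grasp point in the frame of tumbler_top below 0.08 m) or (horizontal distance between the grasp point and spice_jar_top below 0.03 m and z of the grasp point in the frame of spice_jar_top below 0.08 m) or (horizontal distance between the grasp point and lemon below 0.03 m and height (world z) of the grasp point below 0.131 m)).
It also fails if it takes over 58 s, if anything falls off the work surface, if the arm or the gripper's body presses on something with over 40 N, if the wrist force passes 120 N, or if a joint passes its speed limit or range.

## Robot

A 6-joint arm with a two-finger parallel gripper is mounted at the origin on a cart in front of the work surface, level with it; the furniture and walls round the work are solid. World frame = base frame: x ahead of the robot, y to its left, z up, the work surface at z = 0. Lengths are in mm, angles in rad, forces in N, time in s.
With the tool pointing down it reaches from about 350 to 775 mm from the base axis. Payload 7.3 kg.
Tool frame: the origin (TCP) lies between the finger pads, 19 mm behind the fingertips; this is the grasp point; z points along the fingers, y is the direction in which the jaws open and shut (so a half turn about z gives the same grasp; the last joint's range is limited). The gripper opens to 92 mm and grips with 3 to 60 N. Pads are 19 mm wide; open, the fingers measure 130 mm over their backs; the gripper's body (75 mm by 190 mm) begins 47 mm behind the grasp point.
Start: joints at [1.132, 0.342, 1.524, -0, 1.275, -0.146], TCP at [151.517, 502.678, 245.541] pointing down, gripper open.
Joint ranges: [-2.53, 2.53], [-0.77, 2.02], [0.04, 2.7], [-1, 4.14], [0.28, 2.66], [-3.11, 3.11]. Speed limits (rad/s): [2.57, 2.57, 3.14, 3.14, 3.14, 3.14].

## Interface

Orientations are given as [roll, pitch, yaw] about the fixed x, y, z axes, in that order (R = Rz(yaw) Ry(pitch) Rx(roll)).
In Python, from plant import get_obs, capture, close_job gives the robot as it stands. The module is installed in compiled form; this text tells all that it offers.
- The arm moves only by the shell command python3 -m pendant 'ROWS'. ROWS is JSON, a list of rows, each a list of 3 entries, a list of its own where there are three numbers: the shift along the tool's x, y, z in m, then the turn, a rotation vector about the tool's x, y, z in rad, then the finger opening in m, from 0 to 0.0918. In form: [[[tx, ty, tz], [wx, wy, wz], fingers], ...]. A call has 1 to 10 rows; each row is the pose to reach, as a shift and turn from the pose commanded when the call began, along the tool's axes at that moment; what a row does not reach only later rows make up. A row lasts 1/12 s, in which the tool goes at most 41.7 mm and 7.16 degrees, less where a joint would pass 70% of its speed; a pose out of reach is approached as far as the arm can. A call with a gripper value outside its range is refused whole. The fingers move at their own pace and stop on an object; the grip force is fixed at half the most. Time passes only in rows, so rows that repeat a pose let the fingers close. It gives the time, the measured TCP pose, the force and the opening at its end, in the units of the state.
- get_obs(): the state, without advancing time (a new reading comes with each control period).
- capture(name): name is "side" or "top" or "wrist"; returns a dict with "color" (420x560x3 uint8, red, green, blue), "mtx" (3x3 intrinsics, pixels), "rvec" (rotation vector, rad) and "tvec" (3), from world to camera coordinates, as OpenCV has them. Camera axes: x right, y down, z forward; pixel columns grow to the right and rows downward; lengths in mm; the calibration is good to about 2 mm. A picture is of the moment at which its call begins. There is no depth.
- close_job(): hands the job in, once; it reports no verdict.
The state is a dict: "time": time; "joint_positions": joint angles; "dq": joint speeds; "tau": joint torques, N m; "tool_pos": TCP position; "tcp_rot": TCP orientation; "contact_force": force on the tool from outside, world axes, zero at the start; "moment": the same for the moment, N m; "grip_width": finger opening in mm.
Only numpy, scipy, OpenCV 4.12 (cv2) and the standard library are available. Lean on these libraries where they do the work, as an engineer would, in place of code of your own. Each camera call takes 0.05 s, during which the arm holds its last target. There are 200 camera calls.

## Working session

There is one attempt and no reset: what is moved stays moved. The work goes in short steps, Python scripts to look and compute and a shell command to move; the robot and the scene stay as the last step left them, time stands still between calls to the robot, and variables do not carry over. Pictures are saved under pics/ and viewed, about 8 in all and at most 12, crops included, and the job is handed in when it is done.

```bash
mkdir -p pics; cat > h.py <<'E'
import numpy as np,cv2
def ray(d,u,v,z):
    R=cv2.Rodrigues(np.array(d["rvec"],float))[0];t=np.array(d["tvec"],float).ravel()
    c=-R.T@t; r=R.T@np.linalg.inv(d["mtx"])@[u,v,1.]
    return np.round(c+r*(z-c[2])/r[2],1)
E
python3 - <<'E'
from plant import *
import cv2,pickle
for n in("top","side"):
    d=capture(n);pickle.dump(d,open(n+".pkl","wb"));cv2.imwrite(f"pics/{n}0.png",d["color"][:,:,::-1])
o=get_obs();print(o["time"],o["tool_pos"],o["tcp_rot"])
E
```

```text
0.1 [151.36388185 502.37106329 244.94769732] [-3.14030463e+00 -2.02162575e-04  2.84879422e+00]
```

View pics/top0.png

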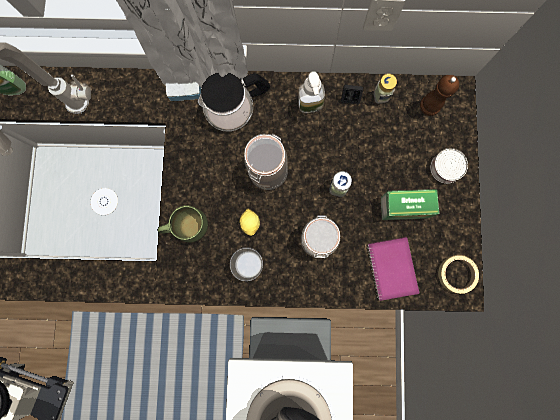

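View pics/side0.png

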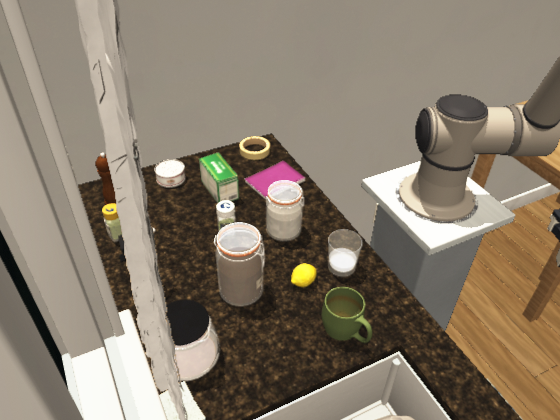

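```bash
python3 - <<'E'
import pickle,cv2,numpy as np
from h import ray
t=pickle.load(open("top.pkl","rb"));s=pickle.load(open("side.pkl","rb"))
P=lambda d:d["mtx"]@np.c_[cv2.Rodrigues(np.array(d["rvec"],float))[0],np.array(d["tvec"],float).ravel()]
# name, top px, side px (of the top centre), height
for n,a,b,h in [("tea",(413,203),(214,163),87),("mug",(188,223),(345,303),92),("sugar",(321,236),(285,192),142),("tall",(266,156),(239,241),182),("tumbler",(247,264),(345,244),91),("spice",(342,181),(226,208),98),("lemon",(250,222),(304,275),25)]:
    X=cv2.triangulatePoints(P(t),P(s),np.float64(a),np.float64(b)).ravel();X=X[:3]/X[3]
    print(n,ray(t,*a,h),ray(s,*b,h),X.round())
# tea box mask
hsv=cv2.cvtColor(t["color"],cv2.COLOR_RGB2HSV)
m=cv2.inRange(hsv,(45,100,90),(80,255,255))
c=max(cv2.findContours(m,0,2)[0],key=cv2.contourArea);print("green",cv2.minAreaRect(c))
a=cv2.resize(t["color"][120:290,150:450],None,fx=2.6,fy=2.6,interpolation=cv2.INTER_CUBIC)
cv2.imwrite("pics/crop.png",a[:,:,::-1])
E
```

```text
tea [ 549.9 -293.6   87. ] [ 557.1 -316.1   87. ] [ 557. -296.   98.]
mug [486.  260.5  92. ] [489.3 267.1  92. ] [486. 263.  85.]
sugar [457.9 -63.  142. ] [465.5 -57.1 142. ] [460. -65. 134.]
tall [635.4  68.5 182. ] [649.4  86.8 182. ] [642.  69. 162.]
tumbler [389.7 111.9  91. ] [396.3 119.8  91. ] [390. 113.  82.]
spice [ 599. -116.   98.] [ 603.  -111.9   98. ] [ 601. -117.   93.]
lemon [499.5 114.9  25. ] [498.9 113.1  25. ] [500. 115.  27.]
green ((413.2892150878906, 202.09681701660156), (24.34161949157715, 48.89739227294922), 87.95458984375)
```

View pics/crop.png

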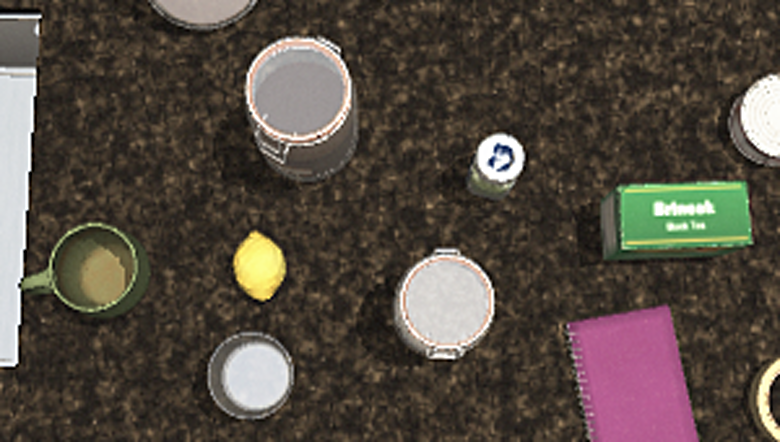

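```bash
python3 -m pendant '[[[0,0,-0.03],[0,0,0],0.02],[[0,0,-0.06],[0,0,0],0.02],[[-0.03,-0.022,-0.06],[0,0,0],0.02],[[-0.06,-0.044,-0.06],[0,0,0],0.02],[[-0.09,-0.066,-0.06],[0,0,0],0.02],[[-0.12,-0.088,-0.06],[0,0,0],0.02],[[-0.15,-0.11,-0.06],[0,0,0],0.02],[[-0.175,-0.128,-0.06],[0,0,0],0.02],[[-0.19,-0.14,-0.06],[0,0,0],0.02],[[-0.2,-0.146,-0.06],[0,0,0],0.02]]'
cat > go.py <<'E'
import sys,numpy as np
from plant import get_obs
from scipy.spatial.transform import Rotation as R
o=get_obs();g=np.array(list(map(float,sys.argv[1:4])))
r=R.from_euler("xyz",o["tcp_rot"])
print(o["time"],np.round(o["tool_pos"],1),np.round(o["tcp_rot"],3),"shift m",np.round(r.inv().apply(g-o["tool_pos"])/1000,3),"F",np.round(o["contact_force"],2))
E
python3 go.py 400 150 305
```

```text
time: 0.93
tool_pos: [301.8, 303.1, 305.3]
tcp_rot: [-3.141, -0.0, 2.846]
contact_force: [0.2, -0.1, 0.3]
grip_width: 29.8
0.9333 [301.8 303.1 305.3] [-3.141 -0.     2.846] shift m [-0.139 -0.118  0.   ] F [ 0.2  -0.14  0.33]
```

```bash
python3 -m pendant '[[[-0.02,-0.017,0],[0,0,0],0.02],[[-0.045,-0.038,0],[0,0,0],0.02],[[-0.07,-0.06,0],[0,0,0],0.02],[[-0.095,-0.081,0],[0,0,0],0.02],[[-0.12,-0.102,0],[0,0,0],0.02],[[-0.14,-0.125,0],[0,0,0],0.02],[[-0.16,-0.153,0],[0,0,0],0.02],[[-0.18,-0.182,0],[0,0,0],0.02],[[-0.2,-0.205,0],[0,0,0],0.02],[[-0.21,-0.215,0],[0,0,0],0.02]]' >/dev/null; python3 go.py 551 -294 305
```

```text
1.7667 [440.6  35.6 305.2] [-3.141 -0.     2.846] shift m [-0.202 -0.283  0.   ] F [ 0.22  1.04 -0.38]
```

```bash
python3 -m pendant '[[[-0.018,-0.025,0],[0,0,0],0.02],[[-0.04,-0.056,0],[0,0,0],0.02],[[-0.063,-0.088,0],[0,0,0],0.02],[[-0.086,-0.12,0],[0,0,0],0.02],[[-0.109,-0.152,0],[0,0,0],0.02],[[-0.132,-0.184,0],[0,0,0],0.02],[[-0.154,-0.215,0],[0,0,0],0.02],[[-0.175,-0.245,0],[0,0,0],0.02],[[-0.192,-0.269,0],[0,0,0],0.02],[[-0.202,-0.283,0],[0,0,0],0.02]]' >/dev/null; python3 - <<'E'
from plant import *
import cv2,pickle
d=capture("wrist");pickle.dump(d,open("w1.pkl","wb"));cv2.imwrite("pics/w1.png",d["color"][:,:,::-1])
E
python3 go.py 551 -294 136
```

```text
2.65 [ 551.9 -295.6  303.6] [-3.141e+00 -1.000e-03  2.845e+00] shift m [0.001 0.001 0.168] F [-2.69 -1.2  -0.84]
```

View pics/w1.png

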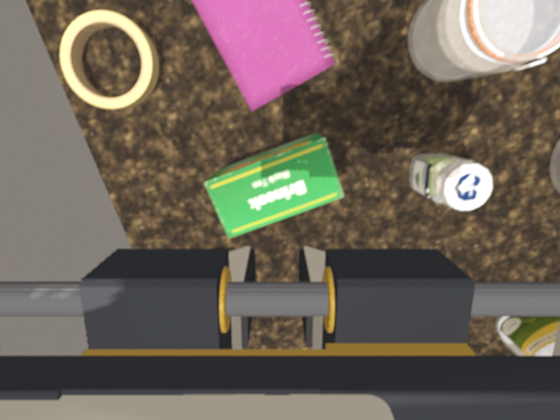

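The wrist view shows the carton's top face centred near (277,190), with the spice jar and sugar jar to its right. I'll check that against the target before going down.

```bash
python3 - <<'E'
import pickle
from h import ray
d=pickle.load(open("w1.pkl","rb"))
for p in [(277,190),(213,195),(330,150),(343,192),(232,236)]: print(p,ray(d,*p,87))
E
python3 -m pendant '[[[0,0,0.02],[0,0,0],0.02],[[0,0,0.045],[0,0,0],0.02],[[0,0,0.07],[0,0,0],0.02],[[0,0,0.095],[0,0,0],0.02],[[0,0,0.115],[0,0,0],0.02]]' >/dev/null; python3 go.py 551 -294 136
```

```text
(277, 190) [ 554.4 -294.3   87. ]
(213, 195) [ 540.7 -356.2   87. ]
(330, 150) [ 531.9 -234.4   87. ]
(343, 192) [ 575.3 -232.7   87. ]
(232, 236) [ 586.6 -352.    87. ]
3.0667 [ 550.8 -289.7  188.1] [ 3.141e+00 -3.000e-03  2.849e+00] shift m [-0.002 -0.004  0.052] F [ 0.22 -0.95 -0.25]
```

```bash
python3 -m pendant '[[[0,0,0.015],[0,0,0],0.02],[[0,0,0.03],[0,0,0],0.02],[[0,0,0.043],[0,0,0],0.02],[[0,0,0.051],[0,0,0],0.02],[[0,0,0.053],[0,0,0],0.02],[[0,0,0.053],[0,0,0],0.02],[[0,0,0.053],[0,0,0],0.02],[[0,0,0.053],[0,0,0],0.02],[[0,0,0.053],[0,0,0],0.02],[[0,0,0.053],[0,0,0],0.02]]' >/dev/null; python3 go.py 553 -294 136
```

```text
3.9 [ 551.8 -290.7  138.2] [-3.141e+00  1.000e-03  2.849e+00] shift m [-0.002 -0.003  0.002] F [-0.14  0.12 -0.22]
```

```bash
for i in 1 2 3; do python3 -m pendant '[[[0,0,0],[0,0,0],0.02],[[0,0,0],[0,0,0],0.02],[[0,0,0],[0,0,0],0.02],[[0,0,0],[0,0,0],0.02],[[0,0,0],[0,0,0],0.02],[[0,0,0],[0,0,0],0.02],[[0,0,0],[0,0,0],0.02],[[0,0,0],[0,0,0],0.02],[[0,0,0],[0,0,0],0.02],[[0,0,0],[0,0,0],0.02]]' >/dev/null; done; python3 go.py 553 -294 305
```

```text
6.4 [ 551.6 -290.6  137.5] [3.142 0.    2.849] shift m [-0.002 -0.003 -0.167] F [ 0.64  1.16 -0.69]
```

```bash
python3 -m pendant '[[[0,0,-0.02],[0,0,0],0.02],[[0,0,-0.05],[0,0,0],0.02],[[0,0,-0.08],[0,0,0],0.02],[[0,0,-0.11],[0,0,0],0.02],[[0,0,-0.14],[0,0,0],0.02],[[0,0,-0.16],[0,0,0],0.02],[[0,0,-0.168],[0,0,0],0.02],[[0.01,0.022,-0.168],[0,0,0],0.02],[[0.025,0.057,-0.168],[0,0,0],0.02],[[0.04,0.092,-0.168],[0,0,0],0.02]]' >/dev/null
python3 -m pendant '[[[0.014,0.033,0],[0,0,0],0.02],[[0.028,0.066,0],[0,0,0],0.02],[[0.042,0.099,0],[0,0,0],0.02],[[0.056,0.132,0],[0,0,0],0.02],[[0.07,0.165,0],[0,0,0],0.02],[[0.084,0.198,0],[0,0,0],0.02],[[0.098,0.231,0],[0,0,0],0.02],[[0.112,0.264,0],[0,0,0],0.02],[[0.124,0.29,0],[0,0,0],0.02],[[0.13,0.3,0],[0,0,0],0.02]]' >/dev/null; python3 go.py 487 264 305
```

```text
8.0667 [500.8 137.1 304.5] [ 3.141e+00 -2.000e-03  2.852e+00] shift m [ 0.05   0.118 -0.   ] F [-0.84  0.26  0.63]
```

```bash
python3 -m pendant '[[[0.01,0.024,0],[0,0,0],0.02],[[0.021,0.05,0],[0,0,0],0.02],[[0.032,0.076,0],[0,0,0],0.02],[[0.042,0.098,0],[0,0,0],0.02],[[0.048,0.112,0],[0,0,0],0.02],[[0.05,0.118,0],[0,0,0],0.02],[[0.05,0.118,0],[0,0,0],0.02]]' >/dev/null; python3 - <<'E'
from plant import *
import cv2,pickle
d=capture("wrist");pickle.dump(d,open("w2.pkl","wb"));cv2.imwrite("pics/w2.png",d["color"][:,:,::-1])
E
python3 go.py 487 264 141
```

```text
8.7 [488.2 260.8 304.8] [-3.141e+00 -1.000e-03  2.849e+00] shift m [0.002 0.003 0.164] F [-0.16  0.22  0.29]
```

View pics/w2.png

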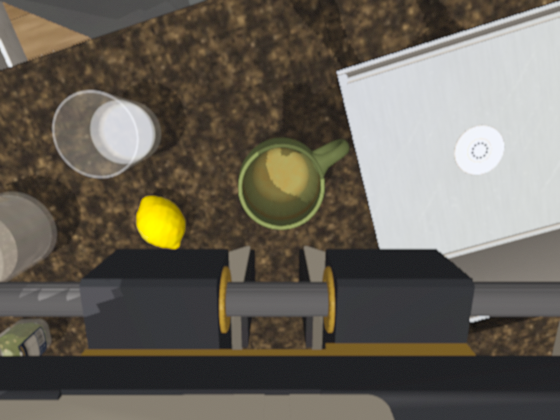

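The mug rim is centred near (282,185). Everything else is well off to the side.

```bash
python3 - <<'E'
import pickle
from h import ray
print(ray(pickle.load(open("w2.pkl","rb")),282,185,92))
E
python3 -m pendant '[[[0,0.002,0.02],[0,0,0],0.02],[[0,0.002,0.045],[0,0,0],0.02],[[0,0.002,0.07],[0,0,0],0.02],[[0,0.002,0.095],[0,0,0],0.02],[[0,0.002,0.12],[0,0,0],0.02],[[0,0.002,0.14],[0,0,0],0.02],[[0,0.002,0.155],[0,0,0],0.02],[[0,0.002,0.162],[0,0,0],0.02],[[0,0.002,0.163],[0,0,0],0.02],[[0,0.002,0.163],[0,0,0],0.02]]' >/dev/null; python3 go.py 487 264 141
```

```text
[486.5 267.5  92. ]
9.5333 [489.2 262.4 142.8] [-3.142  0.     2.848] shift m [0.003 0.001 0.002] F [0.3  0.49 0.89]
```

```bash
for i in 1 2 3; do python3 -m pendant '[[[0,0,0],[0,0,0],0.02],[[0,0,0],[0,0,0],0.02],[[0,0,0],[0,0,0],0.02],[[0,0,0],[0,0,0],0.02],[[0,0,0],[0,0,0],0.02],[[0,0,0],[0,0,0],0.02],[[0,0,0],[0,0,0],0.02],[[0,0,0],[0,0,0],0.02],[[0,0,0],[0,0,0],0.02],[[0,0,0],[0,0,0],0.02]]' >/dev/null; done; python3 go.py 459 -63 305
```

```text
12.0333 [488.8 263.2 142.5] [3.142 0.    2.849] shift m [-0.066 -0.321 -0.162] F [0.02 0.81 0.01]
```

```bash
python3 -m pendant '[[[0,0,-0.02],[0,0,0],0.02],[[0,0,-0.05],[0,0,0],0.02],[[0,0,-0.08],[0,0,0],0.02],[[0,0,-0.11],[0,0,0],0.02],[[0,0,-0.14],[0,0,0],0.02],[[0,0,-0.158],[0,0,0],0.02],[[0,0,-0.163],[0,0,0],0.02],[[-0.004,-0.02,-0.163],[0,0,0],0.02],[[-0.01,-0.05,-0.163],[0,0,0],0.02],[[-0.016,-0.08,-0.163],[0,0,0],0.02]]' >/dev/null
python3 -m pendant '[[[-0.006,-0.031,0],[0,0,0],0.02],[[-0.013,-0.063,0],[0,0,0],0.02],[[-0.02,-0.095,0],[0,0,0],0.02],[[-0.026,-0.127,0],[0,0,0],0.02],[[-0.033,-0.159,0],[0,0,0],0.02],[[-0.039,-0.19,0],[0,0,0],0.02],[[-0.044,-0.215,0],[0,0,0],0.02],[[-0.048,-0.233,0],[0,0,0],0.02],[[-0.05,-0.24,0],[0,0,0],0.02],[[-0.05,-0.241,0],[0,0,0],0.02]]' >/dev/null; python3 - <<'E'
from plant import *
import cv2,pickle
d=capture("wrist");pickle.dump(d,open("w3.pkl","wb"));cv2.imwrite("pics/w3.png",d["color"][:,:,::-1])
E
python3 go.py 459 -63 191
```

```text
13.75 [459.  -63.4 304.8] [ 3.141e+00 -1.000e-03  2.847e+00] shift m [-0.     0.     0.114] F [-0.03  0.37 -0.44]
```

View pics/w3.png

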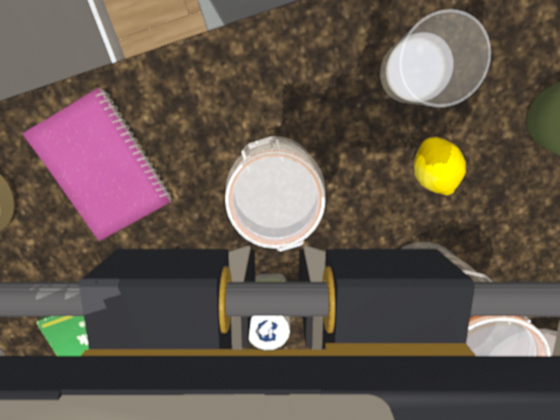

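The sugar lid is centred near (276,199). The taller jar is at the lower right, under the gripper's right side.

```bash
python3 - <<'E'
import pickle
from h import ray
d=pickle.load(open("w3.pkl","rb"));print(ray(d,276,199,142),ray(d,510,345,182))
E
python3 -m pendant '[[[0,0,0.02],[0,0,0],0.02],[[0,0,0.045],[0,0,0],0.02],[[0,0,0.07],[0,0,0],0.02],[[0,0,0.09],[0,0,0],0.02],[[0,0,0.104],[0,0,0],0.02],[[0,0,0.111],[0,0,0],0.02],[[0,0,0.113],[0,0,0],0.02],[[0,0,0.113],[0,0,0],0.02],[[0,0,0.113],[0,0,0],0.02],[[0,0,0.113],[0,0,0],0.02]]' >/dev/null; python3 go.py 459 -63 191
```

```text
[458.2 -64.5 142. ] [621.3  84.5 182. ]
14.5833 [459.9 -63.1 193.4] [3.141e+00 2.000e-03 2.849e+00] shift m [ 0.001 -0.     0.002] F [ 0.23 -0.43 -0.64]
```

```bash
for i in 1 2 3; do python3 -m pendant '[[[0,0,0],[0,0,0],0.02],[[0,0,0],[0,0,0],0.02],[[0,0,0],[0,0,0],0.02],[[0,0,0],[0,0,0],0.02],[[0,0,0],[0,0,0],0.02],[[0,0,0],[0,0,0],0.02],[[0,0,0],[0,0,0],0.02],[[0,0,0],[0,0,0],0.02],[[0,0,0],[0,0,0],0.02],[[0,0,0],[0,0,0],0.02]]' >/dev/null; done; python3 go.py 459 -63 191; python3 - <<'E'
from plant import *
import cv2
cv2.imwrite("pics/side1.png",capture("side")["color"][:,:,::-1])
E
```

```text
17.0833 [459.3 -63.2 192.5] [3.142 0.    2.849] shift m [0.    0.    0.002] F [ 0.56 -1.53  0.08]
```

View pics/side1.png

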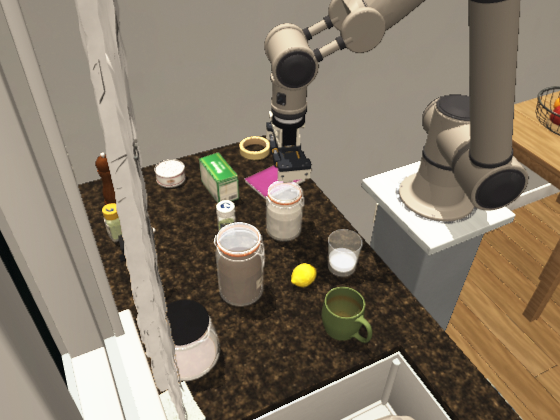

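The closing side view shows the hand above the sugar lid near (285,190) with a clear gap. Nothing has moved from the first picture.

```bash
python3 -c "
from plant import *
print(close_job())"
```

```text
the job is handed in; nothing more can be done
None
```

I pointed at the tea carton, then the mug, then the sugar jar. Each time I held still for over 2.5 s with the fingertips about 3 cm above the top. In between I travelled with the grasp point at about 305 mm, so the fingertips were at least 10 cm above everything. I handed the job in at about 17 s, still pointing at the sugar jar.

- **Pointing accuracy:** the close-up wrist views put the hand about 5 mm from the centre of the carton and of the mug, and about 2 mm from the sugar lid. At the end the grasp point was about 50 mm above the lid, with the tool straight down.
- **Nothing touched:** the last side view shows every object where it stood at the start. The force readings were 0 to 3 N even in free air. That is above the 0.5 N touch limit, so they can't confirm it by themselves.
- **Disagreements:** the overhead and side cameras differed by up to about 24 mm, most of all on the carton and the taller jar, because I picked the side-view points roughly. The wrist views agreed with the overhead camera to within 5 mm on the three targets, so I used the overhead positions.

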